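# Rock the heel-pitch gauge to its mark and hold

### The job

Pick up the pendulum angle gauge by its handle and set it upright on the middle of the round-topped heel block on the sprung jack, its foot squarely across the round. Then, keeping the foot on the block, rock the gauge sideways until its swinging pointer settles on the small triangular mark on its dial, with the block pressed a few millimetres down but not to its stop. Finish holding the gauge there, still gripped and still, so that the heel can be scribed; do not disturb the mug, hammer, tack box or jar.

Things in the scene. Friction and masses are not known exactly. Their poses are not given: they have to be found in the camera images.
- gauge: Pendulum angle gauge, loose, about 0.34 kg, standing on its flat steel foot 36 (x) x 80 (y) x 10 high; beech plate with white dial 10 (x) x 104 (y) from 10 to 120 above the underside; dark handle on top to 166. Origin: centre of the foot's underside; z up the plate, x out of the dial, y along the foot. Dial faces away from the robot at the start, x within 0.4 rad of world +x.
- handle (a point): Middle of the gauge's dark wooden handle, 146 above the gauge's underside, same axes as the gauge. The handle is 24 (x) x 30 (y), from 120 to 166 above the underside; grip it across its 30 mm, fingers closing along y.
- pointer (a joint): Angle of the dark steel pointer, hung from a pivot 107 above the underside in front of the dial, rad: 0 = along the plate, positive = tip towards the gauge's +y. Gravity keeps it plumb: lean the gauge's top towards its own +y by an angle and it reads plus that angle. Swings at about 2 Hz, settles in 1 to 2 s; the fingers cannot touch it.
- index (a joint): Angle of the triangular steel mark about the same pivot, same zero and sense as the pointer, rad: 0.2 to 0.42. Set by its maker with a stiff clamp; it is not to be turned and does not move by itself.
- pointer_tip (a point): Tip of the dark steel pointer, 72 mm from the pivot.
- mark (a point): The spot where the pointer tip must come to rest, 72 mm from the pivot, at the upper point of the small dark steel triangle (14 wide, 14 high) that stands on the white dial below the scale arc near the gauge's +y side.
- jack: Sprung heel jack, fixed to the bench: dark steel foot plate 120 x 120 x 12, a short column, and on its plunger a heel block of stacked lifts 60 (x) x 60 (y) whose top is a half round of radius 30, the round's axis along the jack's x. Origin: centre of the underside; yaw within 0.3 rad.
- crown (a point): Highest line of the heel block's round top, at its middle; about 124 above the bench when not pressed; x along the round's axis (a gauge set squarely across has its x along this x, its foot along y), z up. It sinks with the block.
- seat (a joint): How far the heel block is pressed down against its spring, m: 0 = up, 0.015 = at its stop. It starts to move at about 2 N and takes about 0.7 N more per mm.
- mug: White enamel mug, 76 across, 75 high, handle to one side; bystander. Origin: centre of the underside.
- hammer: Hammer lying on the bench, about 0.3 m long; bystander. Origin: underside near the middle.
- tackbox: Shallow plywood box, 100 x 130 x 35 high, open; bystander. Origin: centre of the underside.
- tin: Glass jar with a black lid, 72 across, 85 high; bystander. Origin: centre of the underside.

How it is judged:
By the outcome, as a careful person would: the job done as asked, in the order asked, and still so for the second after the job is handed in, while the arm keeps its last pose, push and grip.
It also fails if it takes over 58 s, if anything falls off the work surface, if the arm or the gripper's body presses on something with over 40 N, if the wrist force passes 120 N, or if a joint passes its speed limit or range.

### The arm

A 6-joint arm with a two-finger parallel gripper is mounted at the origin on the work surface. World frame = base frame: x ahead of the robot, y to its left, z up, the work surface at z = 0. Lengths are in mm, angles in rad, forces in N, time in s.
With the tool pointing down it reaches from about 300 to 775 mm from the base axis. Payload 14.6 kg.
Tool frame: the origin (TCP) lies at the very end of the fingers, on their centre line; the grasp point (between the pads) lies 19 mm behind it; z points along the fingers, y is the line along which they close (so a half turn about z gives the same grasp; the last joint's range is limited). The gripper opens to 94 mm and grips with 3 to 60 N. Pads are 16 mm wide; open, the fingers measure 119 mm over their backs; the gripper's body (75 mm by 177 mm) begins 78 mm behind the grasp point.
Start: joints at [-1.22, 0.3, 1.521, -0, 1.321, -0.067], TCP at [223.155, -502.684, 205.446] pointing down, gripper open.
Joint ranges: [-3.03, 3.03], [-0.79, 2.21], [0.23, 2.52], [-1.04, 4.18], [0, 3.07], [-2.55, 2.55]. Speed limits (rad/s): [2.22, 2.22, 2.57, 3.14, 3.14, 3.14].

### API

Orientations are given as [roll, pitch, yaw] about the fixed x, y, z axes, in that order (R = Rz(yaw) Ry(pitch) Rx(roll)).
In Python, from cell import manip gives the robot as it stands.
- The arm moves only by the tool servo_tool, never from a script. Its argument "motion" is a list that holds one entry, the list of rows, each a list of 7 numbers: the shift along the world's x, y, z as a fraction of full scale, then the turn, a rotation vector about the world's x, y, z as a fraction of full scale, then the closure, from 0 (fully open) to 1 (shut). In form: [[[x, y, z, rx, ry, rz, gripper], ...]]. A call has 1 to 10 rows; each row is the pose to reach, as a shift and turn from the pose commanded when the call began, turning the shorter way round; what a row does not reach only later rows make up. Full scale, the value 1, is 0.5 m for a shift and pi rad for a turn. A row lasts 1/10 s, in which the tool goes at most 50 mm and 8.59 degrees, less where a joint would pass 70% of its speed; a pose out of reach is approached as far as the arm can. A call with a number of a shift or a turn outside -1 to 1 is refused whole. A call with a gripper value outside its range is refused whole. The fingers move at their own pace and stop on an object; "newtons" is the grip in N (left out, the last holds). Time passes only in rows, so rows that repeat a pose let the fingers close. It gives the time, the measured TCP pose, the force, the opening and the grip force at its end, in the units of the state.
- manip.read_state(): the state, without advancing time (a new reading comes with each control period).
- manip.camera(name): name is "scene" or "top" or "wrist"; returns a dict with "frame" (400x640x3 uint8, red, green, blue), "range_z" (400x640 float32, mm along the optical axis (not along the pixel's ray), 0 where there is no reading), "vfov" (degrees; the focal length in pixels is half the picture's height over the tangent of half this angle, whatever the lens; pixels are square), "cx", "cy" (the principal point, pixels), "k1" (the pictures are not rectified: a ray, as slopes to the right and down, at radius r is drawn at 1 + k1 r^2 times it, then the intrinsics apply), "cam_to_world" (4x4, takes a point from camera to world coordinates). Camera axes: x right, y down, z forward; pixel columns grow to the right and rows downward; lengths in mm; the calibration is good to about 2 mm. A picture is of the moment at which its call begins.
- manip.sign_off(): hands the job in; it is judged then, once.
The state is a dict: "clock": time; "joints": joint angles; "qd": joint speeds; "effort": joint torques, N m; "eef_pos": TCP position; "eef_rot": TCP orientation; "wrist_force": force on the tool from outside, world axes, zero at the start; "moment": the same for the moment, N m; "finger_gap": finger opening in mm; "finger_force": force on a finger pad.
Only numpy, scipy, OpenCV 4.12 (cv2) and the standard library are available. Lean on these libraries where they do the work, as an engineer would, in place of code of your own. Each camera call takes 0.05 s, during which the arm holds its last target. There are 200 camera calls.

## Working session

There is one attempt and no reset: what is moved stays moved. The work goes in short steps, Python scripts to look and compute and a tool call to move; the robot and the scene stay as the last step left them, time stands still between calls to the robot, and variables do not carry over. Pictures are saved under pics/ and viewed, at most 10 in all, crops included, and the job is handed in when it is done.

Besides the shell and the picture viewer there is one more tool, called by a JSON object that holds its "method" and its "body". servo_tool: Moves the arm, as the interface text tells. Its arguments: {"type":"object","properties":{"motion":{"type":"array"},"newtons":{"type":"number"}},"required":["motion"]}

```bash
mkdir -p pics; cat > h.py <<'E'
import numpy as np,cv2
from cell import manip
def cam(n):
    c=manip.camera(n); c['f']=200/np.tan(np.radians(c['vfov'])/2); return c
def save(c,p): cv2.imwrite(p,c['frame'][:,:,::-1])
def ray(c,u,v):
    x,y=(np.asarray(u,float)-c['cx'])/c['f'],(np.asarray(v,float)-c['cy'])/c['f']
    a,b=x.copy(),y.copy()
    for _ in range(20):
        s=1+c['k1']*(a*a+b*b); a,b=x/s,y/s
    return np.stack([a,b,np.ones_like(a)],-1)
def cloud(c):
    v,u=np.mgrid[:400,:640]; d=ray(c,u,v)*c['range_z'][...,None]
    T=np.array(c['cam_to_world']); return d@T[:3,:3].T+T[:3,3]
def onplane(c,u,v,z):
    T=np.array(c['cam_to_world']); d=ray(c,u,v)@T[:3,:3].T; o=T[:3,3]
    return o+d*((z-o[2])/d[...,2])[...,None]
def proj(c,P):
    T=np.array(c['cam_to_world']); q=(np.asarray(P)-T[:3,3])@T[:3,:3]; x=q[...,:2]/q[...,2:]
    x=x*(1+c['k1']*(x**2).sum(-1,keepdims=True)); return x*c['f']+[c['cx'],c['cy']]
E
python3 - <<'E'
from h import *
a=cam('scene');b=cam('top')
for n,c in(('scene',a),('top',b)):
    save(c,f'pics/{n}0.png'); print(n,c['vfov'],c['k1'],np.round(c['cam_to_world'],2).tolist(),(c['range_z']>0).mean())
print(manip.read_state())
E
```

```text
scene 43.2047717423942 -0.14858452885858978 [[-0.69, 0.6, -0.41, 1079.95], [0.72, 0.56, -0.41, 505.09], [-0.02, -0.57, -0.82, 1145.69], [0.0, 0.0, 0.0, 1.0]] 0.99609375
top 50.14540540756105 -0.09714276100093466 [[0.0, -1.0, 0.07, 495.66], [-1.0, -0.0, 0.01, -20.45], [-0.01, -0.07, -1.0, 1269.05], [0.0, 0.0, 0.0, 1.0]] 0.99605859375
{'clock': 0.1, 'joints': array([-1.21959994e+00,  3.00377756e-01,  1.52151350e+00,  4.06839275e-05,
        1.32068717e+00, -6.66200047e-02]), 'qd': array([-0.00107939, -0.00131635, -0.00283542, -0.00037621, -0.00184758,
       -0.00036818]), 'effort': array([ 1.40639506e-03, -5.32645333e+01, -3.53281403e+01,  7.09078484e-02,
        2.34941411e-02, -9.20383377e-05]), 'eef_pos': array([ 223.08916826, -502.47318995,  204.96611702]), 'eef_rot': array([-3.14061169e+00, -1.04944606e-04,  4.17806254e-01]), 'wrist_force': array([ 0.32607057, -1.05786658,  0.30787475]), 'moment': array([0.01748134, 0.03038079, 0.00243256]), 'finger_force': 0.0, 'finger_gap': 93.9400996644816}
```

View pics/scene0.png

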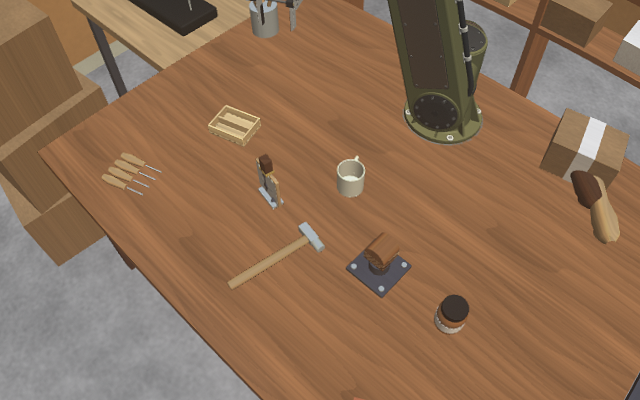

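View pics/top0.png

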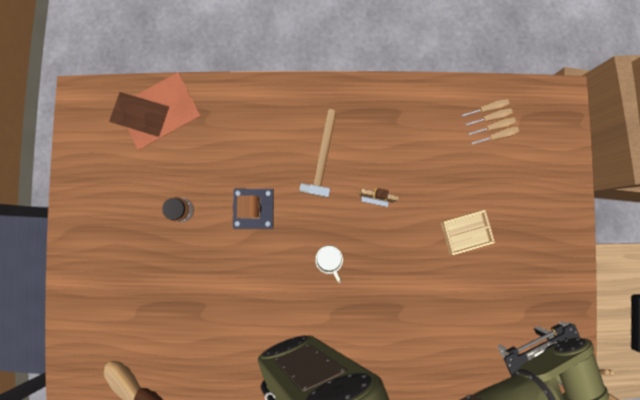

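The scene view shows the gauge at (268,182), hammer head (311,237), mug (351,177) and jack (379,265). In the top view they are at gauge (380,196), jack (253,208), hammer head (315,190) and mug (329,259). Next I'll measure them from the depth clouds.

```bash
python3 - <<'E'
from h import *
a=cam('scene');b=cam('top')
A=cloud(a);B=cloud(b)
def box(P,x0,x1,y0,y1,z0,z1): 
    return P[(P[...,0]>x0)&(P[...,0]<x1)&(P[...,1]>y0)&(P[...,1]<y1)&(P[...,2]>z0)&(P[...,2]<z1)]
print('gauge guess',B[196,380],B[208,253],'mug',B[259,329],'ham',B[190,315],'tin',B[209,175], 'box',B[232,468])
g=A[182,268];print(g)
gx,gy=B[195,382][:2]
for n,P in(('s',A),('t',B)):
    for z0,z1 in((4,14),(20,60),(60,118),(125,160),(161,180)):
        Q=box(P,gx-80,gx+80,gy-75,gy+75,z0,z1)
        if len(Q)>5:
            r=cv2.minAreaRect(Q[:,:2].astype(np.float32)); w=np.linalg.svd(Q[:,:2]-Q[:,:2].mean(0),full_matrices=False)[2][0]
            print(n,z0,z1,len(Q),np.round(r[0],1),np.round(r[1],1),round(r[2],1),'dir',np.round(w,3),'yaw',round(float(np.arctan(-w[0]/w[1])),3))
    jx,jy=B[208,253][:2]
    for z0,z1 in((6,18),(70,90),(100,119),(119,130)):
        Q=box(P,jx-100,jx+100,jy-90,jy+90,z0,z1)
        if len(Q)>5:
            r=cv2.minAreaRect(Q[:,:2].astype(np.float32)); print(n,'jack',z0,z1,len(Q),np.round(r[0],1),np.round(r[1],1),round(r[2],1),Q[:,2].max())
E
```

```text
gauge guess [ 581.01509424 -158.84025919  168.60804871] [551.5001801  178.4632773  116.10242091] mug [407.45394892 -28.50646015   3.60302693] ham [608.89227635  12.96398357  28.33936304] tin [549.1647774 404.7175256  86.5128459] box [ 487.22218217 -432.54792278   33.69973234]
[ 597.24369782 -157.91324154   80.85669991]
s 4 14 246 [ 583.5 -164.6] [159.4 148.6] 0.4 dir [ 0.971 -0.24 ] yaw 1.329
s 20 60 165 [ 599.5 -166.3] [105.2  19.8] 83.4 dir [0.184 0.983] yaw -0.185
s 60 118 248 [ 591.  -164.6] [103.6  23.3] 85.8 dir [-0.168 -0.986] yaw -0.168
s 125 160 115 [ 597.2 -161.5] [19.1 38.8] 32.3 dir [-0.507  0.862] yaw 0.532
s 161 180 83 [ 591.2 -165.8] [32.7 23.5] 81.5 dir [0.127 0.992] yaw -0.128
s jack 6 18 1268 [557.7 181.1] [156.1 193.4] 86.8 17.979346810003562
s jack 70 90 132 [572.5 210.3] [43.9 81.6] 44.5 89.68122203261169
s jack 100 119 324 [557.8 197.4] [57.4 63. ] 89.4 118.9950454560751
s jack 119 130 286 [558.5 198.9] [61.  39.5] 0.4 128.08756952298415
t 4 14 281 [ 583.3 -164.7] [148.8 157.2] 90.0 dir [0.578 0.816] yaw -0.616
t 20 60 38 [ 583.5 -163.7] [103.7   6.1] 75.5 dir [-0.21  -0.978] yaw -0.211
t 60 118 64 [ 588.5 -164.2] [102.4  11.6] 78.5 dir [0.201 0.98 ] yaw -0.202
t 125 160 37 [ 582.2 -158.7] [41.7 20.3] 42.4 dir [-0.683 -0.73 ] yaw -0.752
t 161 180 105 [ 588.3 -165.2] [30.2 23.7] 78.9 dir [-0.148 -0.989] yaw -0.148
t jack 6 18 1061 [548.8 177.2] [188.  169.2] 2.1 17.991689158695408
t jack 70 90 25 [545.4 174.3] [32.6 71.2] 56.0 89.84479701971986
t jack 100 119 190 [554.9 198.5] [58.8 60.3] 90.0 118.99528006445848
t jack 119 130 276 [555.2 198.4] [57.1 41.2] 0.3 129.45381828350082
```

{"method": "servo_tool", "body": {"motion": [[[0.732, 0.675, 0.13, 0, 0, -0.195, 0], [0.732, 0.675, 0.13, 0, 0, -0.195, 0], [0.732, 0.675, 0.13, 0, 0, -0.195, 0], [0.732, 0.675, 0.13, 0, 0, -0.195, 0], [0.732, 0.675, 0.13, 0, 0, -0.195, 0], [0.732, 0.675, 0.13, 0, 0, -0.195, 0], [0.732, 0.675, 0.13, 0, 0, -0.195, 0], [0.732, 0.675, 0.13, 0, 0, -0.195, 0], [0.732, 0.675, 0.13, 0, 0, -0.195, 0], [0.732, 0.675, 0.13, 0, 0, -0.195, 0]]], "newtons": 40}}

```text
clock: 1.2
eef_pos: [576.2, -176.5, 268.1]
eef_rot: [3.142, 0.0, -0.195]
wrist_force: [0.3, -0.1, 0.1]
finger_gap: 94.4
finger_force: 0.0
```

{"method": "servo_tool", "body": {"motion": [[[0, 0, 0, 0, 0, 0, 0], [0, 0, 0, 0, 0, 0, 0]]]}}

```text
clock: 1.4
eef_pos: [575.2, -177.6, 267.3]
eef_rot: [3.142, 0.001, -0.193]
wrist_force: [0.2, 0.1, -0.2]
finger_gap: 94.0
finger_force: 0.0
```

```bash
python3 - <<'E'
from h import *
s=manip.read_state();print(s['clock'],s['eef_pos'],s['eef_rot'])
b=cam('top');w=cam('wrist');save(w,'pics/w1.png')
W=cloud(w);B=cloud(b)
for P in(W,):
  for z0,z1 in((4,14),(60,118),(125,160),(161,172)):
    Q=P[(abs(P[...,0]-588)<60)&(abs(P[...,1]+165)<58)&(P[...,2]>z0)&(P[...,2]<z1)]
    if len(Q)>5:
        r=cv2.minAreaRect(Q[:,:2].astype(np.float32)); d=np.linalg.svd(Q[:,:2]-Q[:,:2].mean(0),full_matrices=False)[2][0]
        print(z0,len(Q),np.round(r[0],1),np.round(r[1],1),round(r[2],1),np.arctan(-d[0]/d[1]))
# jack plate, dark bluish: depth ~12
c=B;im=b['frame'].astype(int)
m=(im.sum(2)<260)&(im[...,2]>=im[...,0])&(abs(B[...,0]-550)<110)&(abs(B[...,1]-198)<110)
m=cv2.morphologyEx(m.astype(np.uint8),cv2.MORPH_CLOSE,np.ones((9,9)))
v,u=np.nonzero(m);q=onplane(b,u,v,12)[:,:2].astype(np.float32);r=cv2.minAreaRect(q);print('plate',r)
E
```

```text
1.4 [ 575.23663433 -177.63066863  267.33642746] [ 3.14157245e+00  9.52042914e-04 -1.93077257e-01]
4 466 [ 602.5 -168.6] [79.1 12.7] 78.9 -0.22717982382054897
60 560 [ 595.1 -166.4] [103.1  16.9] 79.1 -0.2014803150949515
125 146 [ 601.  -170.1] [32.6 10.6] 55.9 -0.23387509266203335
161 830 [ 591.5 -165.5] [29.6 23.7] 79.0 -0.22393494360226157
plate ((556.7699584960938, 196.55331420898438), (112.56614685058594, 113.34737396240234), 0.3211228847503662)
```

View pics/w1.png

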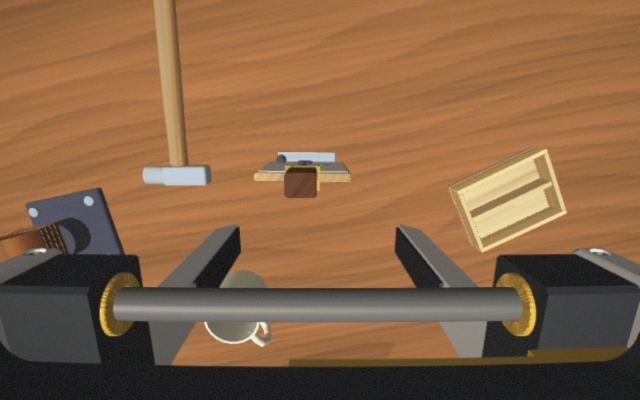

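The wrist view shows the handle top at (301,183), square between the fingers and ahead of them. Move over it and go down.

{"method": "servo_tool", "body": {"motion": [[[0.031, 0.024, 0, 0, 0, -0.002, 0], [0.031, 0.024, -0.08, 0, 0, -0.002, 0], [0.031, 0.024, -0.16, 0, 0, -0.002, 0], [0.031, 0.024, -0.24, 0, 0, -0.002, 0], [0.031, 0.024, -0.278, 0, 0, -0.002, 0], [0.031, 0.024, -0.278, 0, 0, -0.002, 0], [0.031, 0.024, -0.278, 0, 0, -0.002, 0]]]}}

```text
clock: 2.2
eef_pos: [590.4, -167.3, 130.0]
eef_rot: [3.141, -0.001, -0.202]
wrist_force: [0.5, -0.6, 1.0]
finger_gap: 94.3
finger_force: 0.0
```

{"method": "servo_tool", "body": {"motion": [[[0, 0, 0, 0, 0, 0, 1], [0, 0, 0, 0, 0, 0, 1], [0, 0, 0, 0, 0, 0, 1], [0, 0, 0, 0, 0, 0, 1], [0, 0, 0, 0, 0, 0, 1], [0, 0, 0, 0, 0, 0, 1], [0, 0, 0, 0, 0, 0, 1], [0, 0, 0, 0, 0, 0, 1]]], "newtons": 40}}

```text
clock: 3.0
eef_pos: [590.5, -166.2, 128.9]
eef_rot: [-3.142, 0.0, -0.201]
wrist_force: [0.2, -0.1, 0.3]
finger_gap: 33.7
finger_force: 0.0
```

{"method": "servo_tool", "body": {"motion": [[[0, 0, 0, 0, 0, 0, 1], [0, 0, 0, 0, 0, 0, 1], [0, 0, 0, 0, 0, 0, 1], [0, 0, 0, 0, 0, 0, 1]]]}}

```text
clock: 3.4
eef_pos: [590.5, -166.2, 128.8]
eef_rot: [-3.142, 0.0, -0.201]
wrist_force: [0.1, 0.2, -1.6]
finger_gap: 30.0
finger_force: 40.0
```

{"method": "servo_tool", "body": {"motion": [[[0, 0, 0.05, 0, 0, 0, 1], [0, 0, 0.12, 0, 0, 0, 1], [0, 0, 0.2, 0, 0, 0, 1], [0, 0, 0.28, 0, 0, 0, 1], [0, 0, 0.34, 0, 0, 0, 1], [0, 0, 0.34, 0, 0, 0, 1], [0, 0, 0.34, 0, 0, 0, 1]]]}}

```text
clock: 4.1
eef_pos: [590.3, -166.2, 297.6]
eef_rot: [-3.141, 0.001, -0.201]
wrist_force: [0.1, -0.1, -4.7]
finger_gap: 30.0
finger_force: 40.0
```

```bash
python3 - <<'E'
from h import *
from scipy.optimize import least_squares
s=manip.read_state();print(s['eef_pos'],s['eef_rot'],s['wrist_force'],s['moment'])
w=cam('wrist');a=cam('scene');b=cam('top')
print(np.round(w['cam_to_world'],2).tolist())
for n,c in(('s',a),('t',b)):
    P=cloud(c);Q=P[(abs(P[...,0]-557)<32)&(abs(P[...,1]-198)<24)&(P[...,2]>102)&(P[...,2]<135)]
    f=lambda p:np.hypot((Q[:,1]-p[0]-p[3]*(Q[:,0]-557))*np.cos(p[3]),Q[:,2]-p[1])-30
    r=least_squares(lambda p:f(p),[198,94,0,0],loss='soft_l1');print(n,len(Q),r.x,Q[:,0].min(),Q[:,0].max(),abs(r.fun).mean())
# scene+wrist crops of gauge
R=cv2.Rodrigues(np.array([0,0,-.201]))[0];F=s['eef_pos']+[0,0,-127]
out=[]
for n,c in(('w',w),('s',a)):
    p=proj(c,[F+R@np.array([5,y,z]) for y in(-52,52) for z in(10,120)]);print(n,np.round(p).tolist())
    x0,y0=np.maximum(p.min(0).astype(int)-15,0);x1,y1=p.max(0).astype(int)+15
    k=c['frame'][y0:y1,x0:x1];h=380;sc=h/max(k.shape[:2]);k=cv2.resize(k,None,fx=sc,fy=sc,interpolation=cv2.INTER_CUBIC)
    o=np.zeros((380,380,3),np.uint8);o[:k.shape[0],:k.shape[1]]=k[:380,:380];out.append(o);print(x0,y0,sc)
cv2.imwrite('pics/c2.png',np.hstack(out)[:,:,::-1])
E
```

```text
[ 590.3236084  -166.22671017  297.60635005] [-3.14148821e+00  1.23635971e-03 -2.01123768e-01] [ 0.08966162 -0.14554495 -4.68885723] [0.02649847 0.10175184 0.00254668]
[[-0.2, -0.95, -0.23, 654.99], [-0.98, 0.19, 0.05, -179.68], [-0.0, 0.23, -0.97, 475.97], [0.0, 0.0, 0.0, 1.0]]
s 524 [ 1.95473760e+02  9.30794028e+01 -3.06277078e-03 -9.28636267e-04] 525.7250130680802 588.952751251441 2.2607316286393115
t 376 [ 1.98443912e+02  9.43957203e+01  1.66087060e+00 -7.64322879e-03] 526.7289193395078 584.0930043207106 1.6529643594868737
w [[371.0, 191.0], [401.0, 227.0], [263.0, 191.0], [234.0, 227.0]]
218 176 1.9289340101522843
s [[252.0, 143.0], [246.0, 112.0], [273.0, 169.0], [269.0, 139.0]]
231 97 4.4186046511627906
```

View pics/c2.png

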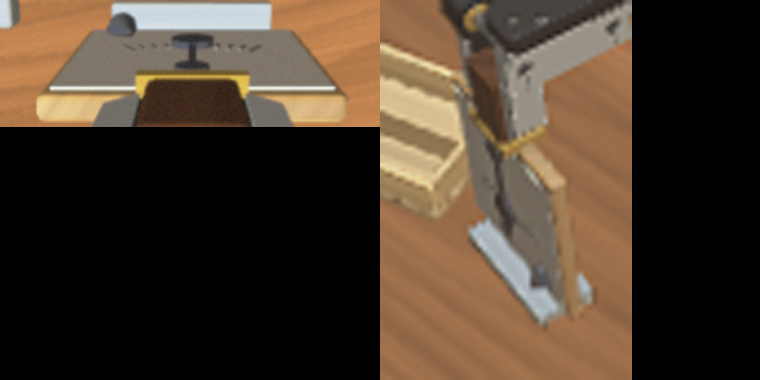

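The crop shows the mark at crop (121,25), the pivot at (192,42) and the foot spanning x from 113 to 271. The gauge hangs square in the grip. Next, move it above the jack.

{"method": "servo_tool", "body": {"motion": [[[-0.003, 0.03, 0, 0, 0, 0.003, 1], [-0.009, 0.1, 0, 0, 0, 0.009, 1], [-0.018, 0.19, 0, 0, 0, 0.018, 1], [-0.027, 0.28, 0, 0, 0, 0.027, 1], [-0.036, 0.37, 0, 0, 0, 0.036, 1], [-0.045, 0.46, 0, 0, 0, 0.045, 1], [-0.054, 0.55, 0, 0, 0, 0.054, 1], [-0.061, 0.64, 0, 0, 0, 0.06, 1], [-0.065, 0.7, 0, 0, 0, 0.063, 1], [-0.067, 0.726, 0, 0, 0, 0.064, 1]]]}}

```text
clock: 5.25
eef_pos: [555.8, 199.9, 298.0]
eef_rot: [-3.141, 0.001, 0.004]
wrist_force: [-0.7, 0.2, -3.9]
finger_gap: 30.1
finger_force: 40.0
```

{"method": "servo_tool", "body": {"motion": [[[0, 0, 0, 0, 0, 0, 1], [0, 0, 0, 0, 0, 0, 1], [0, 0, 0, 0, 0, 0, 1], [0, 0, 0, 0, 0, 0, 1], [0, 0, 0, 0, 0, 0, 1]]]}}

```text
clock: 5.75
eef_pos: [557.2, 196.0, 299.0]
eef_rot: [3.142, -0.0, -0.001]
wrist_force: [-0.2, 0.7, -4.2]
finger_gap: 29.7
finger_force: 40.0
```

```bash
python3 - <<'E'
from h import *
s=manip.read_state();print(s['clock'],s['eef_pos'],s['eef_rot'],s['wrist_force'],s['moment'])
w=cam('wrist');save(w,'pics/w3.png');W=cloud(w)
for z0,z1 in((6,18),(100,119),(119,130),(176,186)):
    Q=W[(abs(W[...,0]-557)<85)&(abs(W[...,1]-198)<85)&(W[...,2]>z0)&(W[...,2]<z1)]
    if len(Q)>5:
        r=cv2.minAreaRect(Q[:,:2].astype(np.float32));print(z0,len(Q),r,Q[:,:2].min(0),Q[:,:2].max(0))
k=cv2.resize(w['frame'][170:235,220:415],None,fx=4,fy=4,interpolation=cv2.INTER_CUBIC)
cv2.imwrite('pics/c3.png',np.vstack([k,cv2.resize(w['frame'],(780,300))])[:,:,::-1])
E
```

```text
5.75 [557.18821156 195.99771338 298.95362264] [ 3.14158039e+00 -4.23495963e-06 -1.16488798e-03] [-0.16242949  0.67213732 -4.17995583] [0.01472528 0.01923872 0.01978048]
6 2612 ((585.3751220703125, 196.88568115234375), (120.23002624511719, 66.32001495361328), 89.92550659179688) [552.14634965 136.79246563] [618.60511505 257.02632902]
100 453 ((577.7662353515625, 196.64208984375), (58.02134704589844, 22.095529556274414), 89.7845230102539) [566.61453262 167.64347164] [588.78348689 225.69247297]
119 465 ((578.8760986328125, 197.217041015625), (20.01041603088379, 33.31645965576172), 0.11055196821689606) [568.83881824 180.56827839] [588.88704252 213.85593668]
176 1082 ((569.218017578125, 196.50888061523438), (13.759088516235352, 101.25653076171875), 0.004800588358193636) [562.33424427 145.88003278] [576.09516569 247.13656925]
```

View pics/c3.png

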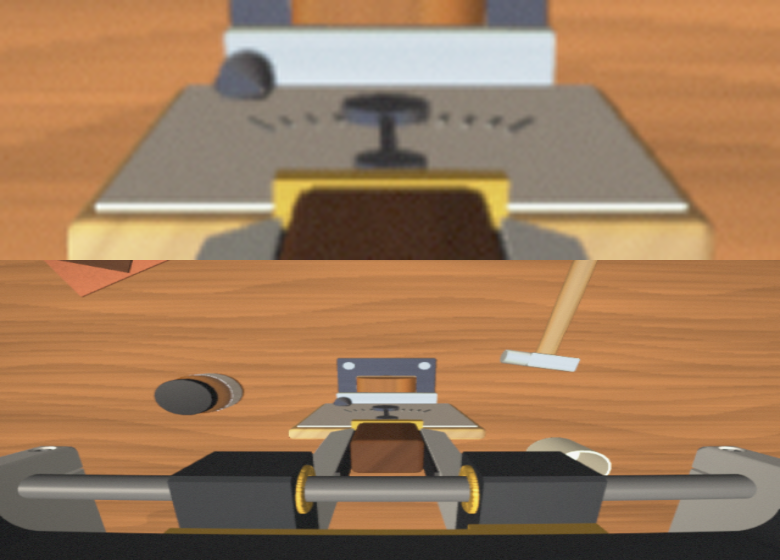

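The pictures show the mark at crop (245,75), the pointer at x=386 (plumb) and the foot spanning 226–554. From this the mark angle is about 0.385 rad. The jack is centred at about (558, 196.8) with yaw 0. Set down upright, pressing lightly.

{"method": "servo_tool", "body": {"motion": [[[0.002, 0.0015, -0.03, 0, 0, 0, 1], [0.002, 0.0015, -0.06, 0, 0, 0, 1], [0.002, 0.0015, -0.08, 0, 0, 0, 1], [0.002, 0.0015, -0.088, 0, 0, 0, 1], [0.002, 0.0015, -0.092, 0, 0, 0, 1], [0.002, 0.0015, -0.096, 0, 0, 0, 1], [0.002, 0.0015, -0.098, 0, 0, 0, 1], [0.002, 0.0015, -0.098, 0, 0, 0, 1], [0.002, 0.0015, -0.098, 0, 0, 0, 1], [0.002, 0.0015, -0.098, 0, 0, 0, 1]]]}}

```text
clock: 6.8
eef_pos: [558.1, 197.5, 250.3]
eef_rot: [-3.142, -0.001, -0.0]
wrist_force: [-1.0, -0.5, 0.0]
finger_gap: 29.5
finger_force: 40.0
```

```bash
python3 - <<'E'
from h import *
s=manip.read_state();print(s['clock'],s['joints'],s['eef_pos'],s['eef_rot'],s['wrist_force'],s['moment'])
E
```

```text
6.8 [ 2.78251466e-01  3.66102964e-01  1.32975975e+00 -9.49656111e-05
  1.44519194e+00  1.84911920e+00] [558.1294187  197.47398712 250.25112485] [-3.14153544e+00 -5.43184937e-04 -5.95495923e-05] [-0.99825141 -0.54862117  0.00928037] [-0.2572441   0.10213844 -0.03251864]
```

{"method": "servo_tool", "body": {"motion": [[[0, 0.0099, -0.0008, -0.01225, 0, 0, 1], [0, 0.0198, -0.0014, -0.0245, 0, 0, 1], [0, 0.0297, -0.0026, -0.03675, 0, 0, 1], [0, 0.0396, -0.0039, -0.049, 0, 0, 1], [0, 0.0494, -0.0058, -0.06125, 0, 0, 1], [0, 0.0592, -0.0077, -0.0735, 0, 0, 1], [0, 0.069, -0.01, -0.08575, 0, 0, 1], [0, 0.0787, -0.0125, -0.098, 0, 0, 1], [0, 0.0883, -0.0155, -0.11025, 0, 0, 1], [0, 0.0978, -0.0186, -0.1225, 0, 0, 1]]]}}

```text
clock: 7.8
eef_pos: [558.2, 246.7, 241.0]
eef_rot: [2.756, -0.001, 0.0]
wrist_force: [-0.3, -1.1, 0.8]
finger_gap: 30.0
finger_force: 40.0
```

{"method": "servo_tool", "body": {"motion": [[[0, 0, 0, 0, 0, 0, 1], [0, 0, 0, 0, 0, 0, 1], [0, 0, 0, 0, 0, 0, 1], [0, 0, 0, 0, 0, 0, 1], [0, 0, 0, 0, 0, 0, 1], [0, 0, 0, 0, 0, 0, 1], [0, 0, 0, 0, 0, 0, 1], [0, 0, 0, 0, 0, 0, 1], [0, 0, 0, 0, 0, 0, 1], [0, 0, 0, 0, 0, 0, 1]]]}}

```text
clock: 8.8
eef_pos: [558.1, 246.7, 241.0]
eef_rot: [2.759, -0.001, -0.0]
wrist_force: [0.1, 4.7, 1.3]
finger_gap: 29.5
finger_force: 40.0
```

{"method": "servo_tool", "body": {"motion": [[[0, 0, 0, 0, 0, 0, 1], [0, 0, 0, 0, 0, 0, 1], [0, 0, 0, 0, 0, 0, 1], [0, 0, 0, 0, 0, 0, 1], [0, 0, 0, 0, 0, 0, 1], [0, 0, 0, 0, 0, 0, 1], [0, 0, 0, 0, 0, 0, 1], [0, 0, 0, 0, 0, 0, 1], [0, 0, 0, 0, 0, 0, 1], [0, 0, 0, 0, 0, 0, 1]]]}}

```text
clock: 9.8
eef_pos: [558.1, 246.7, 241.0]
eef_rot: [2.759, -0.001, -0.0]
wrist_force: [-1.4, 5.4, 0.8]
finger_gap: 29.5
finger_force: 40.0
```

```bash
python3 - <<'E'
from h import *
s=manip.read_state();print(s['clock'],s['eef_pos'],s['eef_rot'],s['wrist_force'],s['moment'])
w=cam('wrist');a=cam('scene')
R=cv2.Rodrigues(np.array([s['eef_rot'][0]-np.pi,0,0]))[0]
P=lambda q:s['eef_pos']+R@(np.array(q)-[0,0,128.8])
for n,c in(('w',w),('s',a)):
  for q in([9,0,107],[9,72*np.sin(.385),107-72*np.cos(.385)],[9,72*np.sin(.3),107-72*np.cos(.3)],[18,40,10],[18,-40,10]): print(n,q,np.round(proj(c,P(q)),1))
p=proj(a,P([5,0,50])).astype(int)
k=cv2.resize(w['frame'][165:235,220:415],None,fx=4,fy=4,interpolation=cv2.INTER_CUBIC)
j=cv2.resize(a['frame'][p[1]-27:p[1]+27,p[0]-65:p[0]+65],(780,324),interpolation=cv2.INTER_CUBIC);print(p)
np.save('w.npy',w['frame']);np.save('a.npy',a['frame'])
cv2.imwrite('pics/c4.png',np.vstack([k[:270],j])[:,:,::-1])
E
```

```text
9.8 [558.08572303 246.66035009 241.00836152] [ 2.75911646e+00 -6.35801392e-04 -7.52760629e-05] [-1.41502348  5.4027504   0.7716038 ] [ 1.75711807  0.22694415 -0.04110393]
w [9, 0, 107] [317.9 214.6]
w [9, np.float64(27.04025784582009), np.float64(40.270512847530696)] [286.8 193.7]
w [9, np.float64(21.277454879616446), np.float64(38.215772782956364)] [293.5 193.3]
w [18, 40, 10] [276.1 178. ]
w [18, -40, 10] [359.5 178. ]
s [9, 0, 107] [399.3 235.1]
s [9, np.float64(27.04025784582009), np.float64(40.270512847530696)] [395.5 251.6]
s [9, np.float64(21.277454879616446), np.float64(38.215772782956364)] [393.4 250. ]
s [18, 40, 10] [391.7 261.3]
s [18, -40, 10] [368.  235.8]
[390 240]
```

View pics/c4.png

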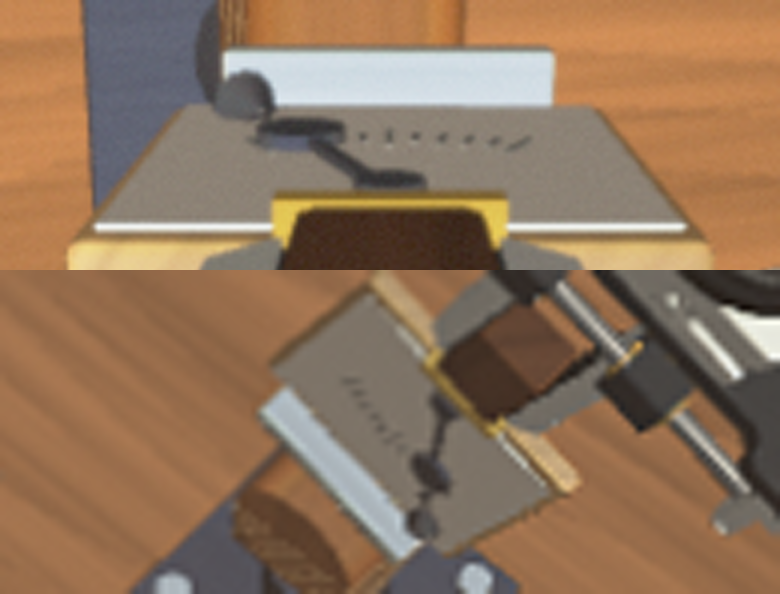

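The wrist crop shows the bob at (302,132) and the mark at (245,95). In the scene crop the pivot is at (443,403), bob (430,470), tip about (423,505) and mark about (421,520), so pointer and mark are nearly in line. I'll work out the index angle from both views.

```bash
python3 - <<'E'
from h import *
s=manip.read_state();w=cam('wrist');a=cam('scene')
R=cv2.Rodrigues(np.array([s['eef_rot'][0]-np.pi,0,0]))[0]
P=lambda q:s['eef_pos']+R@(np.array(q)-[0,0,128.8])
A=a['frame'].astype(int)
# dark pixels in scene around dial -> gauge coords on plane x=h
def gauge(c,u,v,h):
    T=np.array(c['cam_to_world']);d=R.T@(T[:3,:3]@ray(c,u,v));o=R.T@(T[:3,3]-P([0,0,0]));return o+d*(h-o[0])/d[0]
g=A.sum(2)
v,u=np.nonzero((g<250)&(abs(A[...,0]-A[...,2])<45))
for h in(7,9,11,13):
    q=np.array([gauge(a,x,y,h) for x,y in zip(u.astype(float),v.astype(float))])
    r=np.hypot(q[:,1],q[:,2]-107);ph=np.arctan2(q[:,1],107-q[:,2])
    for lo,hi in((20,34),(34,52),(55,70),(72,90)):
        m=(r>lo)&(r<hi)&(abs(ph-.38)<.2);
        if m.sum(): print(h,lo,hi,m.sum(),'phi',round(ph[m].mean(),3),'r',round(r[m].mean(),1))
for fi in(.3,.34,.38,.42):
  for h in(7,11,15): print(fi,h,'w',np.round(proj(w,P([h,81.3*np.sin(fi),107-81.3*np.cos(fi)])),1),'s',np.round(proj(a,P([h,81.3*np.sin(fi),107-81.3*np.cos(fi)])),1))
print(g[244:260,386:404])
G=w['frame'].astype(int).sum(2);print(G[180:198,270:292])
E
```

```text
7 20 34 5 phi 0.301 r 26.7
7 34 52 13 phi 0.338 r 45.7
7 55 70 15 phi 0.335 r 59.8
7 72 90 8 phi 0.377 r 84.8
9 20 34 5 phi 0.333 r 25.7
9 34 52 18 phi 0.367 r 45.1
9 55 70 9 phi 0.344 r 59.5
9 72 90 10 phi 0.384 r 83.8
11 20 34 6 phi 0.356 r 26.2
11 34 52 24 phi 0.389 r 45.0
11 55 70 5 phi 0.379 r 60.7
11 72 90 13 phi 0.392 r 81.6
13 20 34 6 phi 0.389 r 27.7
13 34 52 23 phi 0.388 r 43.6
13 55 70 3 phi 0.401 r 59.8
13 72 90 14 phi 0.407 r 79.4
0.3 7 w [291.3 193.4] s [393.3 251.2]
0.3 11 w [291.2 189.1] s [392.2 252.3]
0.3 15 w [291.1 184.7] s [391.1 253.5]
0.34 7 w [287.8 193.6] s [394.4 252.1]
0.34 11 w [287.7 189.3] s [393.3 253.2]
0.34 15 w [287.6 184.9] s [392.2 254.4]
0.38 7 w [284.3 193.9] s [395.5 253. ]
0.38 11 w [284.2 189.5] s [394.4 254.1]
0.38 15 w [284.1 185.2] s [393.3 255.2]
0.42 7 w [280.8 194.2] s [396.6 253.8]
0.42 11 w [280.7 189.8] s [395.5 254.9]
0.42 15 w [280.6 185.4] s [394.4 256.1]
[[341 340 345 343 343 342 349 263 163 186 199 192 311 349 345 341 343 342]
 [330 343 343 343 343 342 352 247 155 161 165 211 277 336 346 343 343 342]
 [378 333 343 343 344 343 348
[... 1996 characters left out ...]
2 299 290 279 253 217 177 217
  414 652 668 663]
 [372 361 340 273 291 285 292 294 297 296 291 281 289 289 274 254 182 183
  299 452 489 474]
 [386 379 368 307 296 296 290 286 295 302 289 297 284 294 311 304 219 182
  230 343 384 378]
 [387 386 383 357 339 306 290 289 283 282 283 275 284 271 280 269 205 217
  316 362 369 382]
 [392 386 381 385 371 343 318 302 306 286 276 273 267 253 260 265 224 244
  308 292 277 262]
 [388 381 383 385 386 386 368 365 354 368 360 326 324 335 322 270 216 210
  216 210 186 191]
 [394 390 384 390 379 389 394 384 388 379 388 380 377 347 279 210 172 170
  154 163 165 145]
 [381 389 390 384 386 384 386 388 382 387 387 388 388 359 259 199 179 168
  170 175 161 173]]
```

The views put the index at about 0.385–0.393, and the tilt is now 0.3825. I'll trim by 0.006 rad about the contact and let the pointer settle.

{"method": "servo_tool", "body": {"motion": [[[0, 0.0007, -0.0002, -0.001, 0, 0, 1], [0, 0.0015, -0.0004, -0.002, 0, 0, 1], [0, 0.0015, -0.0004, -0.002, 0, 0, 1], [0, 0.0015, -0.0004, -0.002, 0, 0, 1], [0, 0.0015, -0.0004, -0.002, 0, 0, 1], [0, 0.0015, -0.0004, -0.002, 0, 0, 1], [0, 0.0015, -0.0004, -0.002, 0, 0, 1], [0, 0.0015, -0.0004, -0.002, 0, 0, 1], [0, 0.0015, -0.0004, -0.002, 0, 0, 1], [0, 0.0015, -0.0004, -0.002, 0, 0, 1]]]}}

```text
clock: 11.0
eef_pos: [558.1, 247.4, 240.8]
eef_rot: [2.753, -0.001, -0.0]
wrist_force: [0.2, 5.8, 0.7]
finger_gap: 29.4
finger_force: 40.0
```

{"method": "servo_tool", "body": {"motion": [[[0, 0, 0, 0, 0, 0, 1], [0, 0, 0, 0, 0, 0, 1], [0, 0, 0, 0, 0, 0, 1], [0, 0, 0, 0, 0, 0, 1], [0, 0, 0, 0, 0, 0, 1], [0, 0, 0, 0, 0, 0, 1], [0, 0, 0, 0, 0, 0, 1], [0, 0, 0, 0, 0, 0, 1], [0, 0, 0, 0, 0, 0, 1], [0, 0, 0, 0, 0, 0, 1]]]}}

```text
clock: 12.0
eef_pos: [558.1, 247.4, 240.8]
eef_rot: [2.753, -0.001, -0.0]
wrist_force: [-1.1, 5.6, 0.8]
finger_gap: 30.1
finger_force: 40.0
```

```bash
python3 - <<'E'
from h import *
s=manip.read_state();print(s['clock'],s['eef_pos'],s['eef_rot'],s['wrist_force'])
w=cam('wrist');a=cam('scene')
k=cv2.resize(w['frame'][172:222,262:327],(520,400),interpolation=cv2.INTER_CUBIC)
j=cv2.resize(a['frame'][228:263,382:406],(274,400),interpolation=cv2.INTER_CUBIC)
cv2.imwrite('pics/c5.png',np.hstack([k,j])[:,:,::-1])
R=cv2.Rodrigues(np.array([s['eef_rot'][0]-np.pi,0,0]))[0];T=np.array(a['cam_to_world'])
# seat from depth: top of block visible points near crown
C=cloud(a);Q=C[(abs(C[...,0]-582)<6)&(abs(C[...,1]-185)<12)&(C[...,2]>90)&(C[...,2]<130)]
f=np.sqrt(np.maximum(900-(Q[:,1]-196.9)**2,0));print(len(Q),'crown z',np.median(Q[:,2]-f+30))
E
```

```text
12.0 [558.08467138 247.40094499 240.82416196] [ 2.75280409e+00 -6.57164371e-04 -5.86020088e-05] [-1.10337052  5.55422059  0.79626272]
80 crown z 115.80779294260705
```

View pics/c5.png

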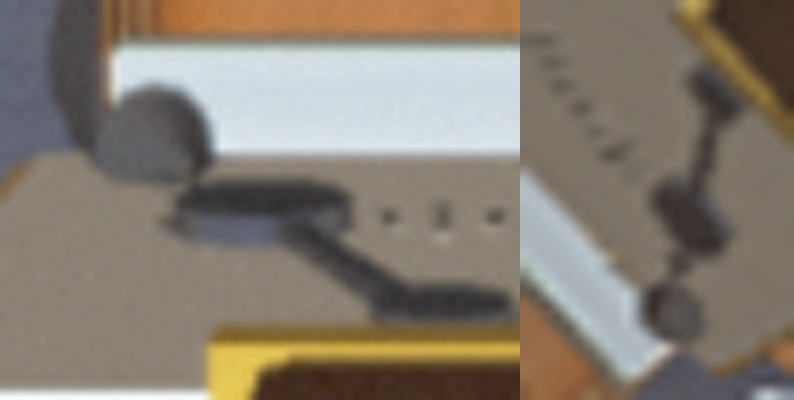

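The settled pointer line runs from the pivot (717,92) through the bob (690,218) and tip (675,275) to the mark (672,310), so the tip rests at the mark's point. The block is pressed several millimetres, clear of its stop. Handing in.

```bash
python3 -c "
from cell import manip
print(manip.sign_off())"
```

```text
the job is handed in; nothing more can be done
None
```

I handed the job in at about 12 s with the gauge gripped and still: its foot is on the heel block and it leans 0.389 rad, with the pointer settled at the triangular mark. The block is pressed about 4–8 mm, clear of its 15 mm stop. No move came near the mug, hammer, tack box or jar, though I took no final check picture of them.

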